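# Pin the tote to the tilt stand and tip the nuts into its corner

### The job

Take the red-headed lock pin out of its wooden block and push it fully home, down through the tote's lug and the tilt plate beneath it, so that the tote is locked to the stand. Then lift the plate by its black handle bar until all four nuts have slid into the low corner of the blue tote, and finish holding it tilted by the bar, still and with the pin in place. Keep the nuts in the tote and leave the other things on the bench alone.

Things in the scene. Friction and masses are not known exactly. Their poses are not given: they have to be found in the camera images.
- stand: green fixed tilt stand, base 150 x 250 x 10 mm; origin under the base centre on the bench, z up. Its +y end (about to the robot's left) carries the hinge, its -y end points to the handle. It does not move. A wall shelf with bowls overhangs the back of the bench 0.6 m up, beyond the stand: keep the wrist clear of it when swinging in
- cradle (a joint): hinge of the aluminium tilt plate on the stand, rad: 0 = plate level on its two rubber rests, grows to 0.8 (stop) as the handle end is raised. Hinge axis is parallel to the stand's x axis through point hinge_mid. Plate, tote and nuts together weigh about 0.65 kg; the plate falls back if let go. The nuts begin to slide at about 0.15 to 0.3 rad and have all run into the low corner by about 0.6 rad
- hinge_mid (a point): middle of the hinge line, 48 mm above the bench; axes as the stand's when the plate is level, turning with the plate
- handle (a point): middle of the black handle bar on the tilt plate: round, 14 mm thick, 106 mm long along the stand's x axis, held at x = +-48 mm by two thin arms, so the middle 80 mm is free; centre 68 mm above the bench when level, 283 mm from the hinge line towards the stand's -y. The bench or base under it is clear. It can turn between gripping pads while the plate tilts
- plate_hole (a point): centre of the 14 mm hole in the tilt plate, at its upper face, 54 mm above the bench when level; the plate is 12 mm thick and the space below it is open for 32 mm
- tote: blue square tote, 110 x 110 mm, 42 mm high, walls and floor 4 mm, 0.22 kg, loose, standing cornerwise on the tilt plate in a low V nest; origin at the centre of its underside, z up, +y to the low corner (hinge side), -y to the corner with the lug
- lug_hole (a point): centre of the 14 mm hole in the tote's flat lug, at its upper face, 62 mm above the bench when level; the lug is 8 mm thick and lies on the plate with its hole above the plate's hole; the hole is 30 mm out from the tote's corner, whose wall rises 34 mm above the lug; a flange 14 mm wide joins the lug to the tote
- low_corner (a point): inner corner of the tote's floor on the hinge side, where the nuts shall gather
- pin_block: dark wooden block 70 x 70 x 40 mm, fixed, with an upright 13 mm hole through its centre that holds the pin; origin at the centre of its underside
- pin: lock pin, upright in the block at the start: steel shank 10 mm thick, 36 mm long with chamfered tip, under a red cylindrical head 22 mm across and 30 mm high (66 mm in all), 60 g. Origin at the tip of the shank, z up to the head; the head's underside is at z = 36 mm, its top at 66 mm. Fully home the head rests on the lug and the tip is 28 mm below the plate's upper face
- nut0: steel hex nut, 19 mm across flats (22 mm over corners), 10 mm high, about 20 g, lying loose in the blue tote at the handle side; origin at the centre of its underside
- nut1: steel hex nut, 19 mm across flats (22 mm over corners), 10 mm high, about 20 g, lying loose in the blue tote at the handle side; origin at the centre of its underside
- nut2: steel hex nut, 19 mm across flats (22 mm over corners), 10 mm high, about 20 g, lying loose in the blue tote at the handle side; origin at the centre of its underside
- nut3: steel hex nut, 19 mm across flats (22 mm over corners), 10 mm high, about 20 g, lying loose in the blue tote at the handle side; origin at the centre of its underside
- screw_jar: glass jar with blue lid, 59 mm wide, 80 mm high, at the back; bystander
- glue_bottle: yellow glue bottle with orange tip, 62 mm wide, 187 mm high, at the back left; bystander
- masking_tape: roll of masking tape, 68 mm across, 24 mm high, on the right; bystander
- hex_keys: steel hex key, 29 x 93 x 6 mm, lying at the back left; bystander
Not all that is in view belongs to the job. What is shaped like the pin but purple or turquoise is not meant.

How it is judged:
On the way, in this order (a step that is already met when the one before it is completed fails the run):
1. the pin is fully home through the tote's lug and the tilt plate, the plate still level (z of pin in the frame of plate_hole between -0.034 and -0.024 m and x of pin in the frame of plate_hole between -0.006 and 0.006 m and y of pin in the frame of plate_hole between -0.006 and 0.006 m and distance between lug_hole and plate_hole below 0.014 m and value of joint cradle below 0.08 rad), for 0.2 s.
2. the plate is lifted by the robot and tilts the pinned tote (value of joint cradle above 0.2 rad and contact force between the fingers and stand above 0.5 N), for 0.1 s.
At the end, for the whole second after the job is handed in: plate held tilted 0.2 rad or more and still (under 0.1 rad/s), fingers on its bar (over 0.5 N), not on tote or pin; all four nuts at rest within 62 mm of the tote's low inner corner; pin through lug and plate, tip at least 20 mm below the plate's upper face (all of step 2 and distance between each of nut0, nut1, nut2, nut3 and low_corner below 0.062 m and z of pin in the frame of plate_hole between -0.034 and -0.02 m and x of pin in the frame of plate_hole between -0.006 and 0.006 m and y of pin in the frame of plate_hole between -0.006 and 0.006 m and distance between lug_hole and plate_hole below 0.014 m and velocity of joint cradle between -0.1 and 0.1 rad/s and height (world z) of handle above 0.1 m and contact force between the fingers and tote below 0.1 N and contact force between the fingers and pin below 0.1 N and linear speed of each of nut0, nut1, nut2, nut3 below 0.03 m/s); the arm keeps its last pose, push and grip.
It fails at once if the plate is raised before the pin is in (value of joint cradle above 0.12 rad and (z of pin in the frame of plate_hole above -0.012 m or distance between pin and plate_hole above 0.04 m)).
It fails at once if a nut leaves the tote (distance between any of nut0, nut1, nut2, nut3 and tote above 0.1 m or z of any of nut0, nut1, nut2, nut3 in the frame of tote above 0.045 m).
It fails at once if a bystander is moved by more than 20 mm (distance of any of screw_jar, glue_bottle, masking_tape, hex_keys from where it was at the start of the episode above 0.02 m).
It also fails if it takes over 58 s, if anything falls off the work surface, if the arm or the gripper's body presses on something with over 40 N, if the wrist force passes 120 N, or if a joint passes its speed limit or range.

### The arm

A 7-joint arm with a two-finger parallel gripper is mounted at the origin on a cart in front of the work surface, level with it; the furniture and walls round the work are solid. World frame = base frame: x ahead of the robot, y to its left, z up, the work surface at z = 0. Lengths are in m, angles in rad, forces in N, time in s.
With the tool pointing down it reaches from about 0.4 to 0.75 m from the base axis. Payload 19.5 kg.
Tool frame: the origin (TCP) lies at the very end of the fingers, on their centre line; the grasp point (between the pads) lies 19 mm behind it (env.grasp_offset is the distance from the TCP to the grasp point, in m); z points along the fingers, y is the line along which they close (so a half turn about z gives the same grasp; the last joint's range is limited). The gripper opens to 85 mm and grips with 20 to 120 N. Pads are 22 mm wide; open, the fingers measure 114 mm over their backs; the gripper's body (76 mm by 85 mm) begins 54 mm behind the grasp point. The pads swing forward as they close: fully open they stand 13 mm farther back than shut.
Start: joints at [-1.205, 0.707, -0.028, 1.485, 0.022, 0.951, -0.075], TCP at [0.228, 0.528, 0.231] pointing down, gripper open.
Joint ranges: [-2.71, 2.71], [-0.32, 2.16], [-1.57, 1.52], [0, 2.45], [-1.46, 4.6], [0, 2.02], [-2.83, 2.83]. Speed limits (rad/s): [1.89, 1.89, 2.57, 2.57, 3.01, 3.01, 3.01].

### API

Orientations are given as a rotation vector (axis times angle).
In Python, from bench import env gives the robot as it stands.
- The arm moves only by the shell command python3 -m crank 'ROWS' [FORCE]. ROWS is JSON, a list of rows, each a list of 7 numbers: the shift along the tool's x, y, z in units of 0.05 m (1.0 is 0.05 m), then the turn, a rotation vector about the tool's x, y, z in units of 8 degrees (1.0 is 8 degrees), then the opening, from -1 (shut) to 1 (fully open), so that 0 is half open. A call has 1 to 8 rows; each row shifts and turns the commanded pose from where the row before left it, along the tool's axes as they then stand; what a row does not reach is not made up. A row lasts 1/10 s, in which the tool goes at most 50 mm and 8.59 degrees, less where a joint would pass 70% of its speed; a pose out of reach is approached as far as the arm can. A call with a number of a shift or a turn outside -1 to 1 is refused whole. A call with a gripper value outside its range is refused whole. The fingers move at their own pace and stop on an object; FORCE is the grip in N (left out, the last holds). Time passes only in rows, so rows that do not move let the fingers close. It gives the time, the measured TCP pose, the force, the opening and the grip force at its end, in the units of the state.
- env.get_state(): the state, without advancing time (a new reading comes with each control period).
- env.snapshot(name): name is "scene" or "top"; returns (picture, depth): 480x640x3 uint8, red, green, blue; 480x640 float32, m along the optical axis (not along the pixel's ray), 0 where there is no reading.
- env.get_calibration(name): a dict with "camera_matrix" (3x3 intrinsics, pixels), "k1" (the pictures are not rectified: a ray, as slopes to the right and down, at radius r is drawn at 1 + k1 r^2 times it, then the intrinsics apply), "view" (4x4, takes a point from world to camera coordinates). Camera axes: x right, y up, looking along -z (the intrinsics and any distortion apply to the point x, -y, -z); pixel columns grow to the right and rows downward; lengths in m; the calibration is good to about 2 mm. A picture is of the moment at which its call begins. get_calibration takes no time and is no camera call.
- env.finish_job(): hands the job in; it is judged then, once.
The state is a dict: "clock": time; "q": joint angles; "qd": joint speeds; "tau": joint torques, N m; "eef_pos": TCP position; "eef_rot": TCP orientation; "wrist_force": force on the tool from outside, world axes, zero at the start; "ft_torque": the same for the moment, N m; "opening": opening from 0.0 (shut) to 1.0 (fully open); "grasp_force": force on a finger pad.
Only numpy, scipy, OpenCV 4.12 (cv2) and the standard library are available. Lean on these libraries where they do the work, as an engineer would, in place of code of your own. Each camera call takes 0.05 s, during which the arm holds its last target. There are 200 camera calls.

## Working session

There is one attempt and no reset: what is moved stays moved. The work goes in short steps, Python scripts to look and compute and a shell command to move; the robot and the scene stay as the last step left them, time stands still between calls to the robot, and variables do not carry over. Pictures are saved under pics/ and viewed, at most 10 in all, crops included, and the job is handed in when it is done.

```bash
ls; mkdir -p pics; cat > h.py <<'E'
import numpy as np, cv2
from bench import env
from scipy.spatial.transform import Rotation as R
def snap(n):
    im,d=env.snapshot(n); np.savez(f'{n}.npz',im=im,d=d); return im,d
def cloud(n,d):
    c=env.get_calibration(n);K=np.array(c['camera_matrix'],float);k1=c['k1'];V=np.array(c['view'])
    h,w=d.shape;u,v=np.meshgrid(np.arange(w),np.arange(h))
    p=cv2.undistortPoints(np.stack([u,v],-1).reshape(-1,1,2).astype(np.float64),K,np.array([k1,0,0,0,0.]))[:,0]
    z=d.reshape(-1);pc=np.stack([p[:,0]*z,-p[:,1]*z,-z,np.ones_like(z)],1)
    return (pc@np.linalg.inv(V).T)[:,:3].reshape(h,w,3)
def st():
    s=env.get_state();return s
E
python3 - <<'E'
from h import *
for n in('scene','top'):
    im,d=snap(n);cv2.imwrite(f'pics/{n}0.png',im[...,::-1])
s=st();print(s['clock'],s['eef_pos'],s['eef_rot'],R.from_rotvec(s['eef_rot']).as_matrix().round(3),s['opening'])
E
```

```text
pics
0.1 [0.22795918 0.52764537 0.23090805] [-6.36173985e-01 -3.07633134e+00  1.39630338e-03] [[-0.918  0.397 -0.   ]
 [ 0.397  0.918 -0.001]
 [-0.    -0.001 -1.   ]] 1.002367967518622
```

View pics/scene0.png

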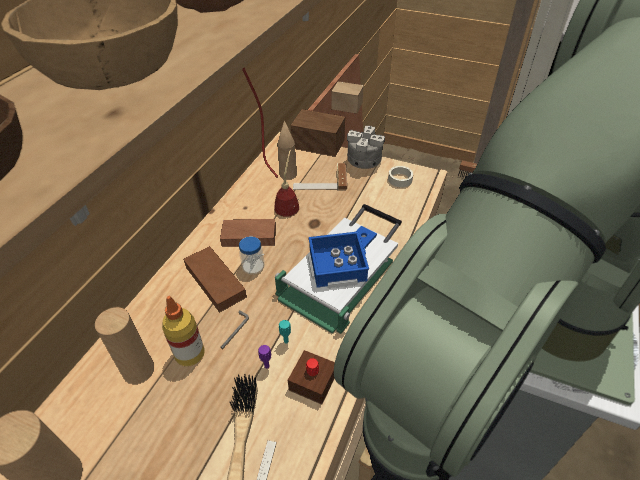

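View pics/top0.png

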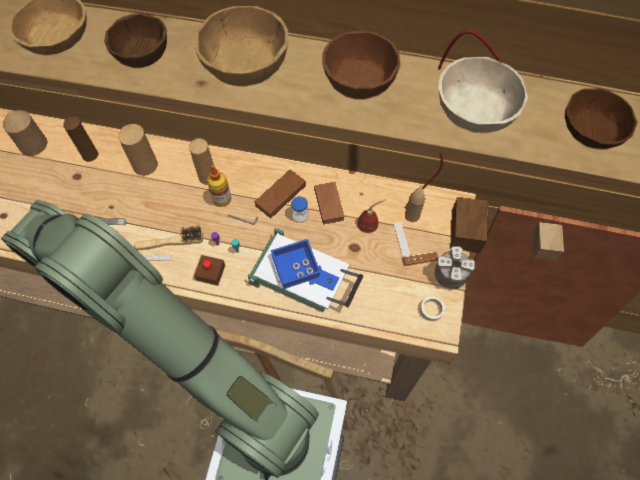

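The red-headed pin stands in the dark block at scene (312,367), top (207,264). Three things could be mistaken for it: the purple pin at scene (265,355), the turquoise pin at scene (285,330), and the red bulb at scene (287,200). I choose the red one in the block. The lug is at scene (367,236), top (322,281), and the black bar is at top (352,290).

```bash
python3 - <<'E'
from h import *
T=np.load('top.npz');S=np.load('scene.npz')
a=cv2.resize(T['im'][225:315,185:375],(760,360),interpolation=cv2.INTER_CUBIC)
cv2.imwrite('pics/c1.png',a[...,::-1])
a=cv2.resize(S['im'][190:400,250:420],None,fx=2.8,fy=2.8,interpolation=cv2.INTER_CUBIC)
cv2.imwrite('pics/c2.png',a[...,::-1])
for n,D in(('top',T),('scene',S)):
    P=cloud(n,D['d']);hsv=cv2.cvtColor(D['im'],cv2.COLOR_RGB2HSV).astype(int);H,s,v=hsv[...,0],hsv[...,1],hsv[...,2]
    X,Y,Z=P[...,0],P[...,1],P[...,2];ok=(D['d']>0)&(X>.3)&(X<.8)&(Y>-.35)&(Y<.6)&(Z>-.02)&(Z<.25)
    def rep(k,m):
        if m.sum()==0:print(n,k,0);return
        q=P[m];print(n,k,m.sum(),'med',np.median(q,0).round(4),'lo',np.percentile(q,2,0).round(4),'hi',np.percentile(q,98,0).round(4))
    red=ok&((H<5)|(H>175))&(s>200)&(v>120);rep('red',red)
    rep('redtop',red&(Z>.064))
    blue=ok&(H>105)&(H<125)&(s>150)&(Z<.11);rep('blue',blue)
    rep('luglike',blue&(Z>.055)&(Z<.069))
    rep('bar',ok&(v<60)&(Z>.06)&(Z<.09)&(Y<0.05))
    rep('green',ok&(H>60)&(H<90)&(s>80)&(Z<.08)&(v>40))
E
```

```text
top red 26 med [0.4324 0.3156 0.0695] lo [0.4249 0.3072 0.0642] hi [0.4401 0.3224 0.0738]
top redtop 25 med [0.432  0.3156 0.0695] lo [0.4248 0.3072 0.065 ] hi [0.4385 0.3224 0.0738]
top blue 1273 med [0.4808 0.0708 0.0605] lo [ 0.4222 -0.0562  0.0512] hi [0.6926 0.1226 0.1004]
top luglike 744 med [0.4755 0.0606 0.0592] lo [ 0.4391 -0.0587  0.0552] hi [0.538  0.1176 0.0667]
top bar 0
top green 124 med [0.5152 0.188  0.0563] lo [0.4222 0.1339 0.004 ] hi [0.5864 0.2624 0.0698]
scene red 0
scene redtop 0
scene blue 2636 med [0.4888 0.0552 0.0744] lo [ 0.4155 -0.0534  0.0564] hi [0.6926 0.1341 0.0991]
scene luglike 1145 med [0.4864 0.0428 0.0599] lo [ 0.4203 -0.0592  0.056 ] hi [0.5428 0.1302 0.0685]
scene bar 193 med [ 0.4421 -0.1141  0.0732] lo [ 0.3923 -0.1286  0.0673] hi [ 0.4919 -0.1021  0.0772]
scene green 2005 med [0.4954 0.1617 0.011 ] lo [ 0.394  -0.0145  0.0067] hi [0.5867 0.2644 0.0662]
```

View pics/c2.png

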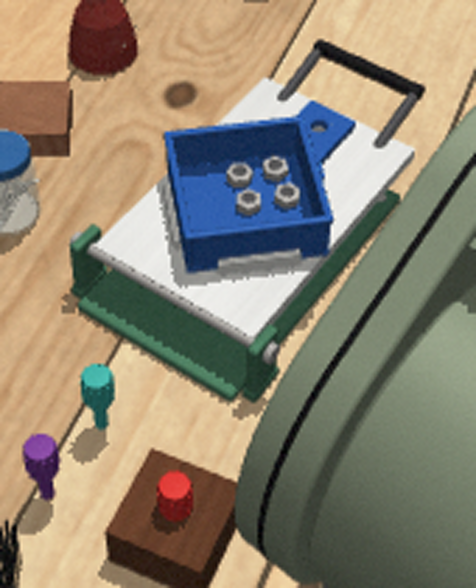

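View pics/c1.png

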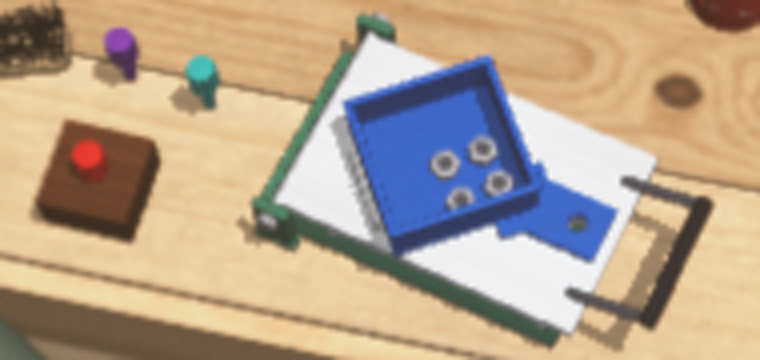

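The crop confirms the red cylinder in the dark block, at c2 (174,495). The decoys are purple at c2 (40,450) and turquoise at c2 (97,380). The lug hole is at c2 (318,127) and c1 (578,223), and the bar ends are at c1 (706,203) and (650,322).

```bash
cat >> h.py <<'E'
def ray(n,u,v,z):
    c=env.get_calibration(n);K=np.array(c['camera_matrix'],float);V=np.linalg.inv(np.array(c['view']))
    p=cv2.undistortPoints(np.array([[[u,v]]],float),K,np.array([c['k1'],0,0,0,0.]))[0,0]
    d=V[:3,:3]@[p[0],-p[1],-1];o=V[:3,3];return o+d*(z-o[2])/d[2]
E
python3 - <<'E'
from h import *
f=lambda u,v:(250+u/2.8-.3,190+v/2.8-.3)
g=lambda u,v:(185+u/4-.4,225+v/4-.4)
for k,a,b,z in(('pin',(174,484),(88,152),.07),('hole',(318,127),(578,223),.062),('barL',(320,45),(706,203),.068),('barR',(420,91),(650,322),.068)):
    print(k,ray('scene',*f(*a),z).round(4),ray('top',*g(*b),z).round(4))
D=np.load('scene.npz');P=cloud('scene',D['d'])
v=D['im'].max(2);X,Y,Z=np.moveaxis(P,-1,0);m=(v<60)&(Z>.062)&(Z<.09)&(X>.35)&(X<.55)&(Y<-.08)&(Y>-.2)
r=cv2.minAreaRect(P[m][:,:2].astype(np.float32)*1000);print(r)
D=np.load('top.npz');P=cloud('top',D['d']);X,Y,Z=np.moveaxis(P,-1,0);im=D['im'].astype(int)
m=(im.min(2)>170)&(Z>.04)&(Z<.07)&(X>.3)&(X<.7)&(Y<.3)&(Y>-.2);print(m.sum(),cv2.minAreaRect(P[m][:,:2].astype(np.float32)*1000))
E
```

```text
pin [0.4328 0.3141 0.07  ] [0.4333 0.3148 0.07  ]
hole [ 0.4596 -0.042   0.062 ] [ 0.4593 -0.0434  0.062 ]
barL [ 0.4906 -0.1332  0.068 ] [ 0.4919 -0.1303  0.068 ]
barR [ 0.3927 -0.1103  0.068 ] [ 0.3942 -0.1087  0.068 ]
((442.57244873046875, -109.9905776977539), (21.385881423950195, 104.27078247070312), 77.79415893554688)
1787 ((520.7562255859375, 34.601287841796875), (240.16033935546875, 240.65028381347656), 76.90418243408203)
```

```bash
cat >> h.py <<'E'
def goal(p,yaw=None):
    "shift in current tool axes (units), turn (units) to TCP p, tool vertical, tool y at yaw deg"
    s=st();M=R.from_rotvec(s['eef_rot']);d=M.inv().apply(np.array(p)-s['eef_pos'])/.05
    print('t',round(s['clock'],2),'pos',np.round(s['eef_pos'],4),'open',round(s['opening'],3),'F',np.round(s['wrist_force'],1),'grip',round(s['grasp_force'],1),'q',np.round(s['q'],2))
    print('shift',d.round(3))
    if yaw is not None:
        a=np.radians(yaw);y=np.array([np.cos(a),np.sin(a),0]);z=np.array([0,0,-1.]);T=R.from_matrix(np.stack([np.cross(y,z),y,z],1))
        print('turn',(np.degrees((M.inv()*T).as_rotvec())/8).round(3))
E
python3 -m crank '[[-0.68,-0.285,0.22,0,0,0,1],[-0.68,-0.285,0.22,0,0,0,1],[-0.68,-0.285,0.22,0,0,0,1],[-0.68,-0.285,0.22,0,0,0,1],[-0.68,-0.285,0.22,0,0,0,1],[-0.68,-0.285,0.22,0,0,0,1],[-0.68,-0.285,0.22,0,0,0,0.5],[-0.68,-0.285,0.22,0,0,0,0.3]]'
python3 -m crank '[[0,0,0,0,0,1,0.2],[0,0,0,0,0,1,0.2],[0,0,0,0,0,1,0.2],[0,0,0,0,0,1,0.2],[0,0,0,0,0,0,0.2],[0,0,0,0,0,0,0.2]]'
python3 - <<'E'
from h import *
im,d=snap('scene');im2,d2=snap('top')
goal([.433,.3145,.046],-13)
a=cv2.resize(im[280:420,230:400],None,fx=2.3,fy=2.5,interpolation=cv2.INTER_CUBIC)
b=cv2.resize(im2[220:310,150:250],None,fx=3.9,fy=3.89,interpolation=cv2.INTER_CUBIC)
cv2.imwrite('pics/a1.png',np.hstack([a[:350],b[:350]])[...,::-1])
E
```

```text
clock: 0.9
eef_pos: [0.4333, 0.314, 0.1427]
eef_rot: [-0.636, -3.076, 0.001]
wrist_force: [0.2, 0.8, -0.1]
opening: 0.688
grasp_force: 0.0
clock: 1.5
eef_pos: [0.4323, 0.3153, 0.1431]
eef_rot: [-1.453, -2.785, 0.001]
wrist_force: [-0.3, 1.2, 0.3]
opening: 0.602
grasp_force: 0.0
t 1.6 pos [0.4325 0.3152 0.1432] open 0.602 F [ 0.3  0.  -0. ] grip 0.0 q [-0.73  0.77  0.07  1.74 -0.09  0.63  0.  ]
shift [-0.018 -0.     1.945]
turn [-1.000e-03  0.000e+00  5.978e+00]
```

View pics/a1.png

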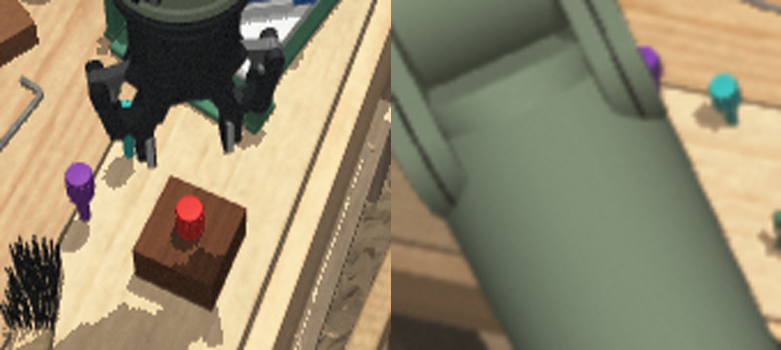

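The fingertips at (150,160) and (230,145) straddle the red head at (190,212) in x. The decoys are clear, so I go down and grip.

```bash
python3 -m crank '[[0,0,0.5,0,0,0,0.2],[0,0,0.5,0,0,0,0.2],[0,0,0.5,0,0,0,0.1],[0,0,0.44,0,0,0,0],[0,0,0,0,0,0,-0.4],[0,0,0,0,0,0,-1],[0,0,0,0,0,0,-1],[0,0,0,0,0,0,-1]]' 50
python3 -m crank '[[0,0,0,0,0,0,-1],[0,0,0,0,0,0,-1],[0,0,0,0,0,0,-1],[0,0,0,0,0,0,-1]]' 50
```

```text
clock: 2.4
eef_pos: [0.4329, 0.3155, 0.0473]
eef_rot: [1.459, 2.782, 0.002]
wrist_force: [0.1, 0.5, -1.1]
opening: 0.232
grasp_force: 48.8
clock: 2.8
eef_pos: [0.4325, 0.3153, 0.0463]
eef_rot: [1.459, 2.782, -0.0]
wrist_force: [0.5, -1.3, -0.4]
opening: 0.239
grasp_force: 48.8
```

```bash
python3 -m crank '[[0,0,-0.5,0,0,0,-1],[0,0,-0.5,0,0,0,-1],[0,0,-0.5,0,0,1,-1],[0,0,-0.5,0,0,1,-1],[0,0,-0.5,0,0,1,-1],[0,0,-0.4,0,0,1,-1],[0,0,0,0,0,1,-1],[0,0,0,0,0,0.98,-1]]'
python3 - <<'E'
from h import *
goal([.4595,-.0427,.19],-13)
E
```

```text
clock: 3.6
eef_pos: [0.4325, 0.3155, 0.1919]
eef_rot: [-2.467, -1.944, -0.001]
wrist_force: [-0.8, 0.6, -1.3]
opening: 0.238
grasp_force: 49.4
t 3.6 pos [0.4325 0.3155 0.1919] open 0.238 F [-0.8  0.6 -1.3] grip 49.4 q [-0.88  0.73  0.36  1.69 -0.34  0.78 -0.6 ]
shift [-6.839  2.2    0.033]
turn [ 0.003 -0.006 -0.065]
```

```bash
python3 -m crank '[[-0.7,0.22,0,0,0,0,-1],[-0.7,0.22,0,0,0,0,-1],[-0.7,0.22,0,0,0,0,-1],[-0.7,0.22,0,0,0,0,-1],[-0.7,0.22,0,0,0,0,-1],[-0.7,0.22,0,0,0,0,-1],[-0.7,0.22,0,0,0,0,-1],[-0.7,0.22,0,0,0,0,-1]]'
python3 -m crank '[[-0.7,0.22,0,0,0,0,-1],[-0.55,0.22,0,0,0,0,-1],[0,0,0,0,0,0,-1],[0,0,0,0,0,0,-1]]'
python3 - <<'E'
from h import *
goal([.4595,-.0427,.14],-13)
im,d=snap('scene');P=cloud('scene',d)
H,s,v=np.moveaxis(cv2.cvtColor(im,cv2.COLOR_RGB2HSV).astype(int),-1,0)
m=((H<5)|(H>175))&(s>200)&(v>120)&(P[...,1]<.2)&(P[...,0]<.7)&(P[...,2]>.05)
print(m.sum(),np.median(P[m],0) if m.any() else 0)
a=cv2.resize(im[100:300,270:470],None,fx=3,fy=3,interpolation=cv2.INTER_CUBIC);cv2.imwrite('pics/a2.png',a[...,::-1])
E
```

```text
clock: 4.4
eef_pos: [0.4541, 0.0212, 0.1914]
eef_rot: [2.462, 1.951, 0.0]
wrist_force: [0.6, 0.2, -0.2]
opening: 0.234
grasp_force: 49.5
clock: 4.8
eef_pos: [0.4612, -0.0433, 0.1913]
eef_rot: [-2.463, -1.95, 0.0]
wrist_force: [-0.7, 0.6, -0.2]
opening: 0.241
grasp_force: 49.5
t 4.8 pos [ 0.4612 -0.0433  0.1913] open 0.241 F [-0.7  0.6 -0.2] grip 49.5 q [-0.11  0.63  0.24  1.94 -0.24  0.61  0.05]
shift [ 0.004 -0.037  1.025]
turn [-0.002 -0.001 -0.032]
7 [ 0.45781371 -0.04128469  0.21502897]
```

View pics/a2.png

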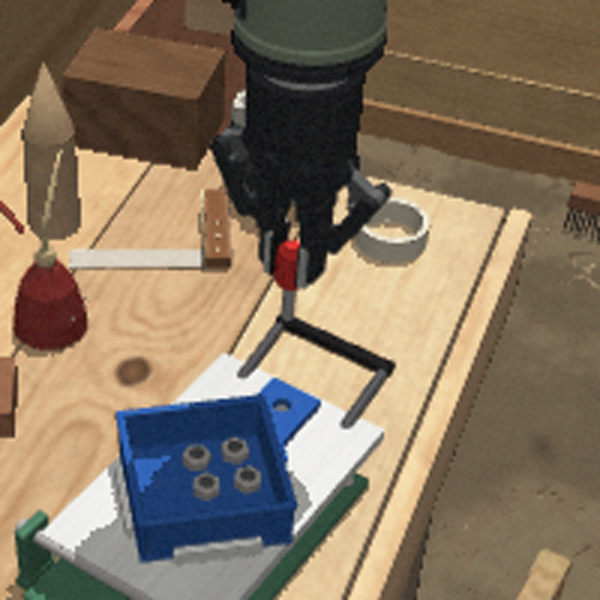

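The pin hangs upright at (288,290) and the lug hole is at (282,406). I lower it to just above the lug.

```bash
python3 -m crank '[[0,-0.03,0.4,0,0,0,-1],[0,0,0.4,0,0,0,-1],[0,0,0.4,0,0,0,-1],[0,0,0.35,0,0,0,-1],[0,0,0,0,0,0,-1],[0,0,0,0,0,0,-1]]'
python3 - <<'E'
from h import *
goal([.4595,-.0427,.07],-13)
im,d=snap('scene')
a=cv2.resize(im[190:270,320:420],None,fx=7.5,fy=7.5,interpolation=cv2.INTER_CUBIC);cv2.imwrite('pics/a3.png',a[...,::-1])
E
```

```text
clock: 5.45
eef_pos: [0.4599, -0.0423, 0.1142]
eef_rot: [-2.461, -1.952, 0.0]
wrist_force: [0.0, -0.1, -0.8]
opening: 0.239
grasp_force: 49.5
t 5.45 pos [ 0.4599 -0.0423  0.1142] open 0.239 F [ 0.  -0.1 -0.8] grip 49.5 q [-0.07  0.76  0.16  2.02 -0.29  0.38  0.09]
shift [-0.01  -0.005  0.884]
turn [-0.002  0.    -0.019]
```

View pics/a3.png

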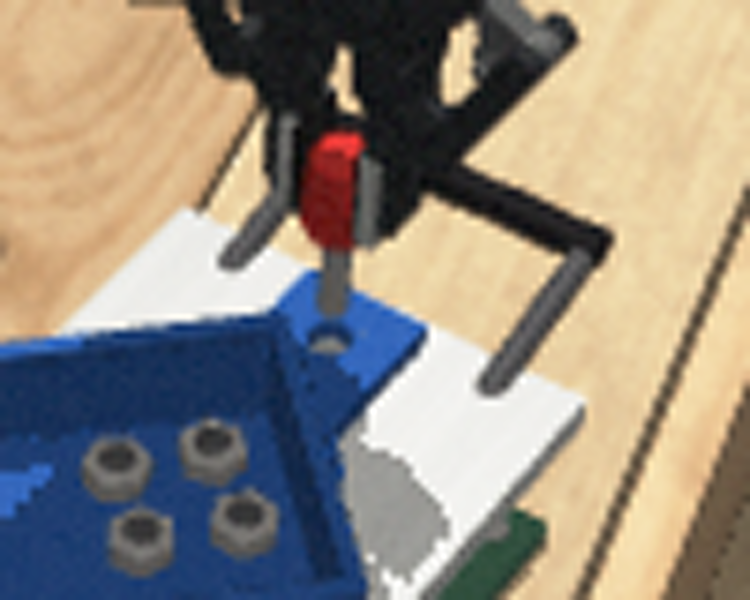

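The shank's line, from (338,250) to (333,305), runs to the hole at (328,340). It is aligned to under 1 mm sideways, so I lower gently and watch the force.

```bash
python3 -m crank '[[0,0,0.12,0,0,0,-1],[0,0,0.1,0,0,0,-1],[0,0,0.1,0,0,0,-1],[0,0,0,0,0,0,-1]]'; python3 -m crank '[[0,0,0.1,0,0,0,-1],[0,0,0,0,0,0,-1]]'
```

```text
clock: 5.9
eef_pos: [0.4597, -0.0429, 0.0972]
eef_rot: [-2.462, -1.951, 0.001]
wrist_force: [0.1, 0.9, -0.5]
opening: 0.239
grasp_force: 49.5
clock: 6.1
eef_pos: [0.4598, -0.0429, 0.0924]
eef_rot: [-2.462, -1.951, 0.001]
wrist_force: [-0.3, 0.1, -0.5]
opening: 0.235
grasp_force: 49.5
```

```bash
python3 -m crank '[[0,0,0.15,0,0,0,-1],[0,0,0.12,0,0,0,-1],[0,0,0.1,0,0,0,-1],[0,0,0,0,0,0,-1],[0,0,0.04,0,0,0,-1],[0,0,0.04,0,0,0,-1],[0,0,0,0,0,0,-1]]'
```

```text
clock: 6.8
eef_pos: [0.4599, -0.043, 0.0702]
eef_rot: [-2.462, -1.951, 0.0]
wrist_force: [-0.4, 0.5, -0.4]
opening: 0.234
grasp_force: 49.5
```

```bash
python3 -m crank '[[0,0,0.04,0,0,0,-1],[0,0,0.04,0,0,0,-1],[0,0,0,0,0,0,-1],[0,0,0,0,0,0,-1]]'; python3 -m crank '[[0,0,0.03,0,0,0,-1],[0,0,0,0,0,0,-1],[0,0,0,0,0,0,-1]]'
```

```text
clock: 7.2
eef_pos: [0.4601, -0.043, 0.0674]
eef_rot: [2.462, 1.951, 0.002]
wrist_force: [-4.2, 0.4, 34.4]
opening: 0.235
grasp_force: 53.3
clock: 7.5
eef_pos: [0.4604, -0.043, 0.0667]
eef_rot: [2.461, 1.95, 0.003]
wrist_force: [-7.1, 1.3, 59.9]
opening: 0.234
grasp_force: 56.7
```

```bash
python3 -m crank '[[0,0,-0.05,0,0,0,-1],[0,0,0,0,0,0,-0.3],[0,0,0,0,0,0,-0.1],[0,0,0,0,0,0,-0.1],[0,0,0,0,0,0,-0.1],[0,0,-0.5,0,0,0,-0.1],[0,0,-0.5,0,0,0,-0.1],[0,0,-0.5,0,0,0,-0.1]]'; python3 -m crank '[[0,0,-0.5,0,0,0,-0.1],[0,0,-0.4,0,0,0,-0.1],[0,0,0,0,0,0,-0.1],[0,0,0,0,0,0,-0.1]]'
python3 - <<'E'
from h import *
im,d=snap('scene');P=cloud('scene',d)
H,s,v=np.moveaxis(cv2.cvtColor(im,cv2.COLOR_RGB2HSV).astype(int),-1,0)
m=((H<5)|(H>175))&(s>180)&(v>100)&(P[...,1]<.1)&(P[...,0]<.6)&(P[...,2]>.05)
print(m.sum(),P[m].mean(0),P[m].min(0),P[m].max(0))
goal([.4423,-.1207,.18],77)
goal([.4423,-.1207,.18],-103)
a=cv2.resize(im[170:290,290:430],None,fx=5,fy=5,interpolation=cv2.INTER_CUBIC);cv2.imwrite('pics/a4.png',a[...,::-1])
E
```

```text
clock: 8.3
eef_pos: [0.4596, -0.043, 0.1431]
eef_rot: [-2.462, -1.951, 0.001]
wrist_force: [0.5, -0.0, 0.2]
opening: 0.449
grasp_force: 0.0
clock: 8.7
eef_pos: [0.4599, -0.0428, 0.1871]
eef_rot: [2.462, 1.952, 0.0]
wrist_force: [-0.2, 0.6, -0.1]
opening: 0.449
grasp_force: 0.0
106 [ 0.45761744 -0.03806334  0.08488114] [ 0.44807042 -0.0552135   0.06719286] [ 0.46931797 -0.03045796  0.09497964]
t 8.75 pos [ 0.4597 -0.0428  0.1868] open 0.451 F [-0.6 -0.3 -0. ] grip 0.0 q [-0.11  0.63  0.24  1.95 -0.25  0.59  0.06]
shift [-1.595  0.017  0.135]
turn [-5.0000e-03 -3.0000e-03 -1.1275e+01]
t 8.75 pos [ 0.4597 -0.0428  0.1868] open 0.451 F [-0.6 -0.3 -0. ] grip 0.0 q [-0.11  0.63  0.24  1.95 -0.25  0.59  0.06]
shift [-1.595  0.017  0.135]
turn [-3.0000e-03  5.0000e-03  1.1225e+01]
```

View pics/a4.png

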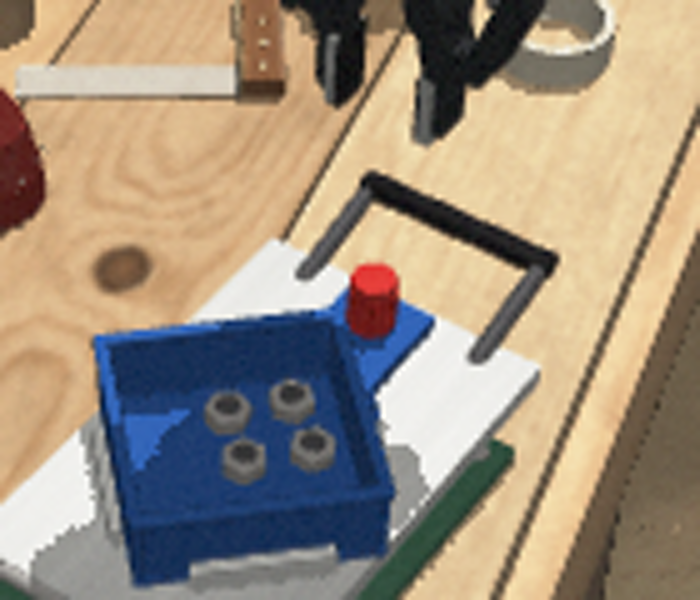

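The pin is home: its red head sits flush on the lug at (372,300) and the nuts have not moved. Next is the bar, with its middle near (462,222).

```bash
python3 -m crank '[[-0.55,0,0,0,0,0,0],[-0.55,0,0,0,0,0,0],[-0.5,0.017,0,0,0,0,0],[0,0,0,0,0,-1,0],[0,0,0,0,0,-1,0],[0,0,0,0,0,-1,0],[0,0,0,0,0,-1,0],[0,0,0,0,0,-1,0]]'; python3 -m crank '[[0,0,0,0,0,-1,0],[0,0,0,0,0,-1,0],[0,0,0,0,0,-1,0],[0,0,0,0,0,-1,0],[0,0,0,0,0,-1,0],[0,0,0,0,0,-1,0],[0,0,0,0,0,-0.27,0],[0,0,0,0,0,0,0]]'
python3 - <<'E'
from h import *
goal([.4423,-.1207,.054],77)
E
```

```text
clock: 9.55
eef_pos: [0.4421, -0.1209, 0.1864]
eef_rot: [-1.638, -2.679, 0.0]
wrist_force: [-0.3, -0.1, 0.6]
opening: 0.498
grasp_force: 0.0
clock: 10.35
eef_pos: [0.4422, -0.121, 0.1868]
eef_rot: [-0.36, -3.12, -0.001]
wrist_force: [0.4, 0.9, 0.1]
opening: 0.499
grasp_force: 0.0
t 10.35 pos [ 0.4422 -0.121   0.1868] open 0.499 F [0.4 0.9 0.1] grip 0.0 q [ 0.35  0.62 -0.26  1.95  0.27  0.61  1.26]
shift [-0.004  0.006  2.655]
turn [ 0.003 -0.008 -0.022]
```

```bash
python3 -m crank '[[0,0,0.5,0,0,0,-0.3],[0,0,0.5,0,0,0,-0.3],[0,0,0.5,0,0,0,-0.3],[0,0,0.4,0,0,0,-0.3],[0,0,0.4,0,0,0,-0.3],[0,0,0.35,0,0,0,-0.3],[0,0,0,0,0,0,-0.3],[0,0,0,0,0,0,-0.3]]'; python3 -m crank '[[0,0,0,0,0,0,-0.6],[0,0,0,0,0,0,-0.8],[0,0,0,0,0,0,-1],[0,0,0,0,0,0,-1],[0,0,0,0,0,0,-1],[0,0,0,0,0,0,-1]]' 40
python3 - <<'E'
from h import *
goal([.4423,-.1207,.054],77)
im,d=snap('scene')
a=cv2.resize(im[170:290,290:430],None,fx=5,fy=5,interpolation=cv2.INTER_CUBIC);cv2.imwrite('pics/a5.png',a[...,::-1])
E
```

```text
clock: 11.15
eef_pos: [0.4424, -0.121, 0.055]
eef_rot: [-0.36, -3.12, 0.0]
wrist_force: [-0.1, 0.7, 0.5]
opening: 0.347
grasp_force: 0.0
clock: 11.75
eef_pos: [0.4435, -0.118, 0.0558]
eef_rot: [0.352, 3.119, 0.006]
wrist_force: [1.7, 24.1, 4.7]
opening: 0.143
grasp_force: 40.4
t 11.75 pos [ 0.4435 -0.118   0.0558] open 0.143 F [ 1.7 24.1  4.7] grip 40.4 q [ 0.26  0.87 -0.11  2.06  0.37  0.22  1.16]
shift [ 0.012 -0.059  0.036]
turn [0.029 0.013 0.014]
```

View pics/a5.png

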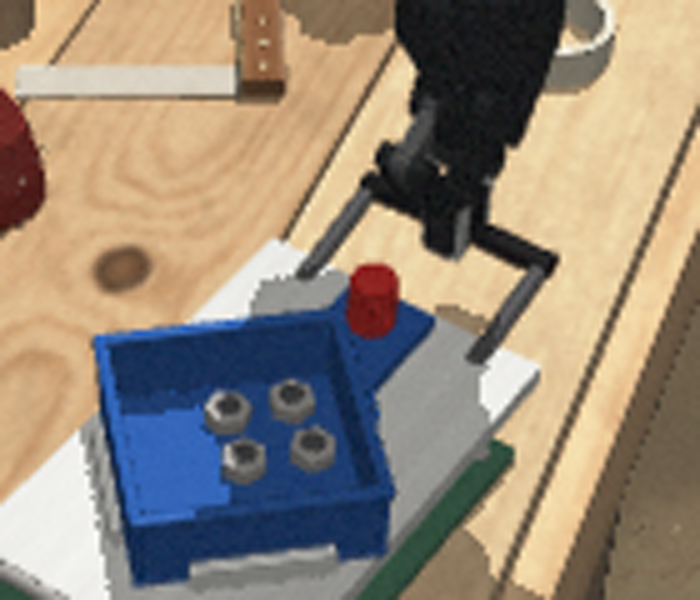

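The bar is gripped at (445,220), about 3 mm further towards +y than estimated. I relax that offset, then lift along the arc.

```bash
python3 -m crank '[[0,0.05,0,0,0,0,-1],[0,0.01,-0.03,0,0,0,-1],[0,0.01,-0.13,0,0,0,-1],[0,0.02,-0.14,0,0,0,-1],[0,0.02,-0.14,0,0,0,-1],[0,0.02,-0.14,0,0,0,-1],[0,0,0,0,0,0,-1]]' 40; python3 -m crank '[[0,0.03,-0.14,0,0,0,-1],[0,0.03,-0.14,0,0,0,-1],[0,0.03,-0.14,0,0,0,-1],[0,0.035,-0.13,0,0,0,-1],[0,0.04,-0.135,0,0,0,-1],[0,0.045,-0.135,0,0,0,-1],[0,0.045,-0.135,0,0,0,-1],[0,0.048,-0.135,0,0,0,-1]]'
```

```text
clock: 12.5
eef_pos: [0.4443, -0.1145, 0.085]
eef_rot: [0.357, 3.12, 0.0]
wrist_force: [2.7, 4.8, -4.3]
opening: 0.148
grasp_force: 39.2
clock: 13.3
eef_pos: [0.4475, -0.1002, 0.139]
eef_rot: [0.358, 3.121, -0.001]
wrist_force: [4.8, -3.0, -3.7]
opening: 0.142
grasp_force: 39.0
```

```bash
python3 -m crank '[[0,0.055,-0.13,0,0,0,-1],[0,0.057,-0.13,0,0,0,-1],[0,0.06,-0.13,0,0,0,-1],[0,0.06,-0.13,0,0,0,-1],[0,0.07,-0.125,0,0,0,-1],[0,0.07,-0.125,0,0,0,-1],[0,0.07,-0.123,0,0,0,-1],[0,0.072,-0.12,0,0,0,-1]]'; python3 -m crank '[[0,0.08,-0.115,0,0,0,-1],[0,0.08,-0.115,0,0,0,-1],[0,0.085,-0.115,0,0,0,-1],[0,0.085,-0.115,0,0,0,-1],[0,0.09,-0.11,0,0,0,-1],[0,0.09,-0.1,0,0,0,-1],[0,0,0,0,0,0,-1],[0,0,0,0,0,0,-1]]'
cat > look.py <<'E'
from h import *
import sys
goal([.4423,-.1207,.054],77)
im,d=snap('scene')
a=cv2.resize(im[130:300,270:430],None,fx=3.5,fy=3.5,interpolation=cv2.INTER_CUBIC);cv2.imwrite(f'pics/{sys.argv[1]}.png',a[...,::-1])
E
python3 look.py a6
```

```text
clock: 14.1
eef_pos: [0.453, -0.0761, 0.1898]
eef_rot: [0.359, 3.121, -0.003]
wrist_force: [3.1, -10.5, 2.5]
opening: 0.145
grasp_force: 39.0
clock: 14.9
eef_pos: [0.4584, -0.0526, 0.2234]
eef_rot: [0.361, 3.12, -0.006]
wrist_force: [-0.5, -18.4, 12.1]
opening: 0.144
grasp_force: 39.4
t 14.9 pos [ 0.4584 -0.0526  0.2234] open 0.144 F [ -0.5 -18.4  12.1] grip 39.4 q [ 0.2   0.56 -0.27  1.89  0.22  0.72  1.15]
shift [ 0.006 -1.386  3.393]
turn [-0.028  0.006 -0.023]
```

View pics/a6.png

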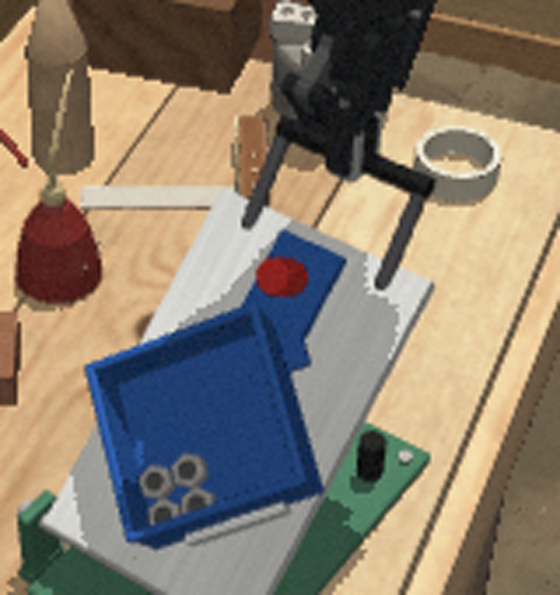

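All four nuts lie together in the low corner at about (175,490), the farthest roughly 41 mm from it. The pin is seated at (282,277) and the bar is held. I relax slightly, settle, check, and hand in.

```bash
python3 -m crank '[[0,-0.02,0,0,0,0,-1],[0,0,0,0,0,0,-1],[0,0,0,0,0,0,-1],[0,0,0,0,0,0,-1],[0,0,0,0,0,0,-1],[0,0,0,0,0,0,-1],[0,0,0,0,0,0,-1],[0,0,0,0,0,0,-1]]'; python3 -m crank '[[0,0,0,0,0,0,-1],[0,0,0,0,0,0,-1],[0,0,0,0,0,0,-1],[0,0,0,0,0,0,-1]]'
python3 - <<'E'
from h import *
o=np.load('scene.npz')['im'].astype(int);im,d=snap('scene')
c=np.abs(im.astype(int)-o)[230:300,290:370].max(2);print('changed px around the nuts',(c>40).sum(),'qd',np.abs(st()['qd']).max())
print(env.finish_job())
E
```

```text
clock: 15.75
eef_pos: [0.4583, -0.0529, 0.2231]
eef_rot: [0.36, 3.121, -0.004]
wrist_force: [2.0, -13.7, 5.9]
opening: 0.143
grasp_force: 39.4
clock: 16.15
eef_pos: [0.4584, -0.0529, 0.2231]
eef_rot: [0.36, 3.121, -0.004]
wrist_force: [2.4, -12.9, 6.6]
opening: 0.142
grasp_force: 39.4
changed px around the nuts 3 qd 0.0021083593075439688
the job is handed in; nothing more can be done
None
```

I handed the job in at about 16 s, and it returned no verdict: the pin is home through lug and plate, all four nuts are in the low corner, and the gripper is holding the plate still by its bar at about 0.65 rad.

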